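Put the piled-up desk things back in their trays

ROBOT

A 6-joint arm with a two-finger parallel gripper is mounted at the origin on the work surface. World frame = base frame: x ahead of the robot, y to its left, z up, the work surface at z = 0. Lengths are in m, angles in rad, forces in N, time in s.
With the tool pointing down it reaches from about 0.375 to 0.75 m from the base axis. Payload 9 kg.
Tool frame: the origin (TCP) lies at the very end of the fingers, on their centre line; the grasp point (between the pads) lies 19 mm behind it; z points along the fingers, y is the line along which they close (so a half turn about z gives the same grasp; the last joint's range is limited). The gripper opens to 85 mm and grips with 20 to 120 N. Pads are 22 mm wide; open, the fingers measure 114 mm over their backs; the gripper's body (76 mm by 85 mm) begins 54 mm behind the grasp point. The pads swing forward as they close: fully open they stand 13 mm farther back than shut.
Start: joints at [1.107, 0.104, 0.097, 1.564, 0, 1.353], TCP at [0.146, 0.582, 0.231] pointing down, gripper open.
Joint ranges: [-2.99, 2.99], [-0.84, 1.86], [-1.1, 1.16], [-1.84, 2.11], [-1.51, 1.56], [-3.14, 3.14]. Speed limits (rad/s): [2.22, 2.22, 2.57, 3.14, 3.14, 3.14].

INTERFACE

Orientations are given as a unit quaternion [x, y, z, w].
In Python, from plant import readout, optics, job, models gives the robot as it stands.
- The arm moves only by the shell command python3 -m creep 'ROWS' [FORCE]. ROWS is JSON, a list that holds one entry, the list of rows, each a list of 7 numbers: the turn, a rotation vector about the tool's x, y, z in rad, then the shift along the tool's x, y, z in cm, then the finger opening in cm, from 0 to 8.54. A call has 1 to 5 rows; each row is the pose to reach, as a shift and turn from the pose commanded when the call began, along the tool's axes at that moment; what a row does not reach only later rows make up. A row lasts 1/10 s, in which the tool goes at most 50 mm and 8.59 degrees, less where a joint would pass 70% of its speed; a pose out of reach is approached as far as the arm can. A call with a gripper value outside its range is refused whole. The fingers move at their own pace and stop on an object; FORCE is the grip in N (left out, the last holds). Time passes only in rows, so rows that repeat a pose let the fingers close. It gives the time, the measured TCP pose, the force, the opening and the grip force at its end, in the units of the state.
- readout.get_state(): the state, without advancing time (a new reading comes with each control period).
- optics.capture(name): name is "scene" or "top"; returns the picture (400x640x3 uint8, red, green, blue); there is no depth.
- optics.camera_model(name): a dict with "fx", "fy", "cx", "cy" (pixels), "R" (3x3) and "t" (3): a world point X has camera coordinates R X + t. Camera axes: x right, y down, z forward; pixel columns grow to the right and rows downward; lengths in m; the calibration is good to about 2 mm. A picture is of the moment at which its call begins. camera_model takes no time and is no camera call.
- job.sign_off(): hands the job in; it is judged then, once.
Trained networks look in the newest picture that a camera, given by its name, has taken for a name from the list of things; names that differ only in an ending like _2 or _b are one class to them, and where a whole thing is asked for, a point or a joint stands for the part that bears it (a point fixed in the world has none). Each returns a list of dicts, best first, with "score" (0 to 1); they miss things now and then, are a little off and sometimes report something else, mostly with a low value. They report only what shows in the picture. A call takes as long as a camera call. They do not tell look-alikes from the thing itself.
- models.search_frame(camera, thing): "xy" ([column, row] in pixels, amid what is visible of it).
- models.regions_of(camera, thing): "region" (400x640 bool, what is visible of it) and "xy" ([column, row] in pixels, amid what is visible of it).
The state is a dict: "time": time; "joint_positions": joint angles; "dq": joint speeds; "joint_torque": joint torques, N m; "tcp_pos": TCP position; "ee_rot": TCP orientation; "contact_force": force on the tool from outside, world axes, zero at the start; "torque": the same for the moment, N m; "opening": finger opening in m; "grasp_force": force on a finger pad.
Only numpy, scipy, OpenCV 4.12 (cv2) and the standard library are available. Lean on these libraries where they do the work, as an engineer would, in place of code of your own. Each camera call takes 0.05 s, during which the arm holds its last target. There are 200 camera calls.

TASK

Tidy the desk: take the pile apart and put the clip tin, the memo block, the dictionary and the pencil box each back in the empty wooden tray made to its shape and size (round, square, shorter oblong, long oblong), lying flat on the tray's floor inside the rim. Keep each of them right way up all the while, set them down rather than dropping them, and leave the computer mouse where it is.

Things in the scene. Friction and masses are not known exactly. Their poses are not given: they have to be found in the camera images.
- pencil_box: Closed flat pencil box of pale wood, small brass catch: 62 mm (its x) by 130 mm (its y) by 32 mm high, 0.1 to 0.23 kg. Loose. Origin: centre of its underside; z up. It lies flat on the desk, perhaps under the pile.
- dictionary: Closed hardback pocket dictionary, dark blue cloth cover, lying flat; it does not open. 64 mm (its x) by 92 mm (its y) by 32 mm thick, 0.1 to 0.21 kg. Loose. Origin: centre of its underside; z up. It lies flat on the desk, perhaps under the pile.
- memo_block: Glued block of white memo paper, rigid: 56 mm by 56 mm by 24 mm high, 0.04 to 0.085 kg. Loose. Origin: centre of its underside; x and y along its sides, z up. It starts lying on either the pencil box or the dictionary, with the clip tin on top of it.
- clip_tin: Closed round grey metal tin of paper clips, diameter 40 mm, 26 mm high, 0.04 to 0.085 kg. Loose. Origin: centre of its underside; z up along its axis. It starts on top of the memo block, the top of the pile.
- long_tray: Shallow pale wooden tray lined with grey felt, fixed to the desk, oblong, the longest of the four: inside 82 mm (its x) by 150 mm (its y). Floor 3 mm thick (the thing comes to rest with its underside 3 mm above the desk), walls 4 mm thick, rim 8 mm above the desk. Origin: centre of its underside, on the desk; z up. It is the place of the pencil box (10 mm to spare all round).
- short_tray: Shallow pale wooden tray lined with grey felt, fixed to the desk, oblong, shorter: inside 84 mm (its x) by 112 mm (its y). Floor 3 mm thick (the thing comes to rest with its underside 3 mm above the desk), walls 4 mm thick, rim 8 mm above the desk. Origin: centre of its underside, on the desk; z up. It is the place of the dictionary (10 mm to spare all round).
- square_tray: Shallow pale wooden tray lined with grey felt, fixed to the desk, square: inside 76 mm by 76 mm. Floor 3 mm thick (the thing comes to rest with its underside 3 mm above the desk), walls 4 mm thick, rim 8 mm above the desk. Origin: centre of its underside, on the desk; z up, x and y along its sides. It is the place of the memo block (10 mm to spare all round).
- round_tray: Shallow pale wooden tray lined with grey felt, fixed to the desk, round: inside diameter 60 mm, outside 68 mm. Floor 3 mm thick (the thing comes to rest with its underside 3 mm above the desk), walls 4 mm thick, rim 8 mm above the desk. Origin: centre of its underside, on the desk; z up. It is the place of the clip tin (10 mm to spare all round).
- mouse: White computer mouse with a black wheel, 56 mm (its x) by 100 mm (its y) by 29 mm high, 0.1 kg, loose on the desk. Origin: centre of its underside; z up. Not part of the job: it stays where it is.
Not all that is in view belongs to the job. What is shaped like the memo_block but purple or turquoise is not meant.

How it is judged:
By the outcome, as a careful person would: the job done as asked, in the order asked, and still so for the second after the job is handed in, with the robot touching nothing.
It also fails if it takes over 102 s, if anything falls off the work surface, if the arm or the gripper's body presses on something with over 40 N, if the wrist force passes 120 N, or if a joint passes its speed limit or range.

## Working session

There is one attempt and no reset: what is moved stays moved. The work goes in short steps, Python scripts to look and compute and a shell command to move; the robot and the scene stay as the last step left them, time stands still between calls to the robot, and variables do not carry over. Pictures are saved under pics/ and viewed, at most 14 in all, crops included, and the job is handed in when it is done.

```bash
mkdir -p pics; ls; python3 - <<'E'
from plant import readout, optics
import cv2
for n in("scene","top"):
    cv2.imwrite(f"pics/{n}0.png",optics.capture(n)[:,:,::-1])
    m=optics.camera_model(n);print(n,m)
s=readout.get_state();print(s['time'],s['tcp_pos'],s['ee_rot'],s['opening'])
E
```

```text
pics
scene {'fx': 369.89056576285856, 'fy': 369.89056576285856, 'cx': 312.1472921659973, 'cy': 198.4488858673371, 'R': array([[ 0.12372107,  0.9922562 , -0.0109876 ],
       [ 0.78221926, -0.10433358, -0.6142048 ],
       [-0.6105949 ,  0.06739536, -0.78907017]]), 't': array([-0.06603979, -0.34228151,  1.29378952])}
top {'fx': 442.36467709075686, 'fy': 442.36467709075686, 'cx': 323.40565845785693, 'cy': 198.56756298322247, 'R': array([[ 1.47502402e-03, -9.99916677e-01, -1.28243117e-02],
       [-9.83456219e-01,  8.72496708e-04, -1.81143878e-01],
       [ 1.81139973e-01,  1.28793407e-02, -9.83372988e-01]]), 't': array([-8.21356172e-04,  5.06466939e-01,  1.32828073e+00])}
0.1 [0.14586512 0.58169971 0.23064114] [ 1.22606869e-01  9.92455155e-01 -5.32348300e-04 -1.95237722e-04] 0.08540935728394784
```

View pics/top0.png

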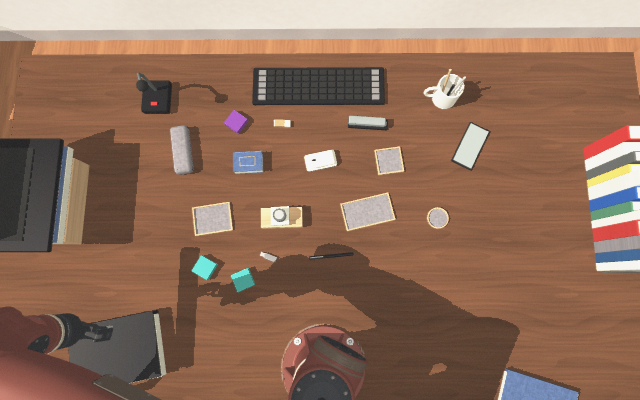

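View pics/scene0.png

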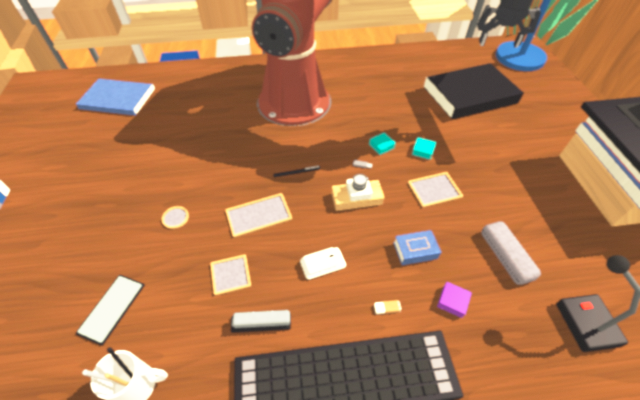

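The top view shows the pile (pencil box, memo block, tin) at (282,216), the dictionary at (248,161) and the mouse at (321,160). The trays are short (212,218), long (368,212), square (389,160) and round (438,218). Next I fit the poses to the network masks.

```bash
cat > h.py <<'E'
import numpy as np, cv2
from scipy.optimize import minimize
from scipy.spatial.transform import Rotation as Ro
from plant import readout, optics, models
CAMS=("top","scene")
D=dict(pencil_box=(.062,.130,.032),dictionary=(.064,.092,.032),memo_block=(.056,.056,.024),clip_tin=(.04,0,.026),
 long_tray=(.09,.158,.008),short_tray=(.092,.120,.008),square_tray=(.084,.084,.008),round_tray=(.068,0,.008),mouse=(.056,.1,.029))
def proj(n,P):
    m=optics.camera_model(n);c=P@np.array(m['R']).T+m['t']
    return c[:,:2]/c[:,2:]*[m['fx'],m['fy']]+[m['cx'],m['cy']]
def ray(n,uv,z):
    m=optics.camera_model(n);R=np.array(m['R']);C=-R.T@m['t']
    d=R.T@[(uv[0]-m['cx'])/m['fx'],(uv[1]-m['cy'])/m['fy'],1];return C+d*(z-C[2])/d[2]
def sil(n,thing,p,z,S=4):
    a,b,h=D[thing]
    if b==0: t=np.linspace(0,2*np.pi,40);q=np.c_[np.cos(t),np.sin(t)]*a/2
    else: q=np.array([[1,1],[1,-1],[-1,-1],[-1,1]])*[a/2,b/2]
    c,s=np.cos(p[2]),np.sin(p[2]);q=q@np.array([[c,s],[-s,c]])+p[:2]
    P=np.r_[np.c_[q,np.full(len(q),z)],np.c_[q,np.full(len(q),z+h)]]
    im=np.zeros((400*S,640*S),np.uint8)
    cv2.fillConvexPoly(im,cv2.convexHull(np.round((proj(n,P)+.5)*S).astype(np.int32)),1)
    return cv2.resize(im.astype(np.float32),(640,400),interpolation=cv2.INTER_AREA)
def masks(thing,near=None):
    o={}
    for n in CAMS:
        r=models.regions_of(n,thing)
        if near and r and n in near: r=sorted(r,key=lambda d:np.hypot(*(np.array(d['xy'])-near[n])))
        if r:o[n]=r[0]['region'];print(thing,n,[(round(d['score'],2),[int(v) for v in d['xy']]) for d in r[:4]])
    return o
def fit(thing,mk,z,ign={}):
    n0=list(mk)[0];v,u=np.nonzero(mk[n0]);c=ray(n0,(u.mean(),v.mean()),z+D[thing][2]/2)[:2]
    def cost(p):
        p=[p[0]/100,p[1]/100,p[2]/5]
        return sum((np.abs(sil(n,thing,p,z)-m)*~ign.get(n,np.zeros_like(m))).sum()/m.sum() for n,m in mk.items())
    best=None
    for y in ([0] if D[thing][1]==0 else np.arange(0,3.1,.52)):
        x0=np.array([*c*100,y*5])
        r=minimize(cost,x0,method='Nelder-Mead',options=dict(initial_simplex=np.r_[[x0],x0+np.eye(3)*1.5],maxiter=90))
        if best is None or r.fun<best.fun:best=r
    p=best.x/[100,100,5];print(f"{thing}: x {p[0]:.4f} y {p[1]:.4f} yaw {np.degrees(p[2])%180:.1f} err {best.fun:.2f}",flush=True);return p
def go(x,y,z,close=None):
    """shift cm / turn about tool z to reach TCP xyz with tool y along angle close (deg)"""
    s=readout.get_state();R=Ro.from_quat(s['ee_rot']);d=R.inv().apply(np.array([x,y,z])-s['tcp_pos'])*100
    t=0
    M=R.as_matrix();a=np.degrees(np.arctan2(M[1,1],M[0,1]))
    if close is not None: t=-((close-a+90)%180-90)
    print('tcp',s['tcp_pos'].round(4),'yang',round(a,1),'shift cm',d.round(2),'turn z rad',round(np.radians(t),3),'tilt',M[:,2].round(3),'t',round(s['time'],2),'open',round(s['opening'],4),'q6',np.round(s['joint_positions'][5],2),'F',np.round(s['contact_force'],1),round(float(s['grasp_force']),1))
E
python3 - <<'E'
from h import *
near=dict(memo_block=dict(top=(279,215),scene=(359,186)))
mk={t:masks(t,near.get(t)) for t in D}
tin,memo=mk['clip_tin'],mk['memo_block']
ig=lambda *ms:{n:np.logical_or.reduce([m[n] for m in ms if n in m]+[np.zeros((400,640),bool)]) for n in CAMS}
for t in D:
    if not mk[t]:print('none',t);continue
    z={'memo_block':.032,'clip_tin':.056}.get(t,0)
    fit(t,mk[t],z,ig(tin,memo) if t=='pencil_box' else ig(tin) if t=='memo_block' else {})
go(.5,.1,.2,0)
E
```

```text
pencil_box top [(0.93, [290, 217]), (0.34, [321, 160])]
pencil_box scene [(0.93, [349, 200])]
dictionary scene [(0.82, [418, 247]), (0.35, [324, 261])]
memo_block top [(0.57, [285, 218]), (0.79, [243, 282]), (0.84, [200, 267]), (0.77, [238, 120])]
memo_block scene [(0.73, [360, 192]), (0.69, [379, 141]), (0.73, [426, 146]), (0.84, [452, 299])]
clip_tin top [(0.58, [281, 216])]
clip_tin scene [(0.6, [357, 181]), (0.53, [435, 192])]
long_tray top [(0.81, [366, 210])]
long_tray scene [(0.66, [259, 215])]
short_tray top [(0.69, [439, 217]), (0.59, [213, 217])]
short_tray scene [(0.91, [437, 191])]
square_tray top [(0.98, [387, 160])]
square_tray scene [(0.75, [230, 271])]
round_tray top [(0.9, [436, 218])]
round_tray scene [(0.96, [177, 214])]
mouse top [(0.67, [320, 161])]
mouse scene [(0.94, [320, 259])]
pencil_box: x 0.4529 y 0.1321 yaw 0.4 err 0.35
dictionary: x 0.6353 y 0.2461 yaw 4.1 err 0.03Traceback (most recent call last):
  File "<stdin>", line 9, in <module>
  File "h.py", line 38, in fit
    r=minimize(cost,x0,method='Nelder-Mead',options=dict(initial_simplex=np.r_[[x0],x0+np
[... 168 characters left out ...]
 function(np.copy(x), *(wrapper_args + args))
  File "h.py", line 34, in cost
    return sum((np.abs(sil(n,thing,p,z)-m)*~ign.get(n,np.zeros_like(m))).sum()/m.sum() for n,m in mk.items())
  File "h.py", line 34, in <genexpr>
    return sum((np.abs(sil(n,thing,p,z)-m)*~ign.get(n,np.zeros_like(m))).sum()/m.sum() for n,m in mk.items())
                       ~~~^^^^^^^^^^^^^
  File "h.py", line 21, in sil
    cv2.fillConvexPoly(im,cv2.convexHull(np.round((proj(n,P)+.5)*S).astype(np.int32)),1)
                                                   ~~~~^^^^^
  File "h.py", line 9, in proj
    m=optics.camera_model(n);c=P@np.array(m['R']).T+m['t']
ValueError: time passes only in moves, steps and waits
```

```bash
sed -i 's/^CAMS=.*/CAMS=("top","scene")\nCM={n:optics.camera_model(n) for n in CAMS}/; s/m=optics.camera_model(n)/m=CM[n]/' h.py
python3 - <<'E'
from h import *
near=dict(memo_block=dict(top=(279,215),scene=(359,186)),short_tray=dict(top=(212,218)),clip_tin=dict(scene=(357,181)))
mk={t:masks(t,near.get(t)) for t in D if t!='mouse'}
tin,memo=mk['clip_tin'],mk['memo_block']
ig=lambda *ms:{n:np.logical_or.reduce([m[n] for m in ms if n in m]+[np.zeros((400,640),bool)]) for n in CAMS}
for t in mk:
    if not mk[t]:print('none',t);continue
    z={'memo_block':.032,'clip_tin':.056}.get(t,0)
    for n in mk[t]: print(n,mk[t][n].sum(),end=' ')
    fit(t,mk[t],z,ig(tin,memo) if t=='pencil_box' else ig(tin) if t=='memo_block' else {})
go(.5,.1,.2,0)
E
```

```text
pencil_box top [(0.93, [290, 217]), (0.34, [321, 160])]
pencil_box scene [(0.93, [349, 200])]
dictionary scene [(0.82, [418, 247]), (0.35, [324, 261])]
memo_block top [(0.57, [285, 218]), (0.79, [243, 282]), (0.84, [200, 267]), (0.77, [238, 120])]
memo_block scene [(0.73, [360, 192]), (0.69, [379, 141]), (0.73, [426, 146]), (0.84, [452, 299])]
clip_tin top [(0.58, [281, 216])]
clip_tin scene [(0.6, [357, 181]), (0.53, [435, 192])]
long_tray top [(0.81, [366, 210])]
long_tray scene [(0.66, [259, 215])]
short_tray top [(0.59, [213, 217]), (0.69, [439, 217])]
short_tray scene [(0.91, [437, 191])]
square_tray top [(0.98, [387, 160])]
square_tray scene [(0.75, [230, 271])]
round_tray top [(0.9, [436, 218])]
round_tray scene [(0.96, [177, 214])]
top 493 scene 776 pencil_box: x 0.4529 y 0.1321 yaw 0.4 err 0.35
scene 1203 dictionary: x 0.6353 y 0.2461 yaw 4.1 err 0.03
top 157 scene 298 memo_block: x 0.4550 y 0.1339 yaw 90.9 err 0.63
top 143 scene 233 clip_tin: x 0.4543 y 0.1351 yaw 3.6 err 0.28
top 1434 scene 1699 long_tray: x 0.4746 y -0.1374 yaw 13.9 err 0.09
top 1039 scene 1184 short_tray: x 0.4526 y 0.3564 yaw 8.6 err 0.14
top 665 scene 1276 square_tray: x 0.6420 y -0.2116 yaw 8.1 err 0.12
top 371 scene 413 round_tray: x 0.4540 y -0.3601 yaw 7.2 err 0.21
tcp [0.146  0.582  0.2313] yang 75.9 shift cm [-46.06 -38.14   3.13] turn z rad 1.325 tilt [ 0.  0. -1.] t 1.8 open 0.0855 q6 1.35 F [ 0.7 -0.8 -0.4] 0.0
```

```bash
python3 -c "
from h import *
go(.454,.135,.13,0)"
```

```text
tcp [0.146  0.582  0.2313] yang 75.9 shift cm [-40.75 -35.86  10.13] turn z rad 1.325 tilt [ 0.  0. -1.] t 1.8 open 0.0855 q6 1.35 F [ 0.7 -0.8 -0.4] 0.0
```

```bash
python3 -m creep '[[[0,0,0,-3,-2.6,0,8.5],[0,0,0,-6.5,-5.7,0,8.5],[0,0,0,-10,-8.8,0,8.5],[0,0,0,-13.5,-11.9,0,8.5],[0,0,0,-17,-15,0,8.5]]]' 30
python3 -m creep '[[[0,0,0,-3.5,-3.1,0,8.5],[0,0,0,-7,-6.2,0,8.5],[0,0,0,-10.5,-9.3,0,8.5],[0,0,0,-14,-12.4,0,8.5],[0,0,0,-17,-15,0,8.5]]]'
python3 -m creep '[[[0,0,0.14,-3.5,-3,2,8.5],[0,0,0.28,-6.7,-5.9,4,8.5],[0,0,0.42,-6.7,-5.9,6,8.5],[0,0,0.56,-6.7,-5.9,8,8.5],[0,0,0.7,-6.7,-5.9,8,8.5]]]'
python3 -m creep '[[[0,0,0.14,0,0,0,8.5],[0,0,0.28,0,0,0,8.5],[0,0,0.42,0,0,0,8.5],[0,0,0.56,0,0,0,8.5],[0,0,0.625,0,0,0,8.5]]]'
python3 - <<'E'
from h import *
go(.454,.135,.063,0)
cv2.imwrite("pics/a.png",cv2.resize(optics.capture("scene")[130:250,280:440,::-1],(800,600),interpolation=cv2.INTER_CUBIC))
E
```

```text
time: 2.3
tcp_pos: [0.275, 0.3937, 0.2314]
ee_rot: [0.122, 0.992, 0.0, 0.0]
contact_force: [0.6, 0.4, 0.7]
opening: 0.0849
grasp_force: 0.0
time: 2.8
tcp_pos: [0.4038, 0.2062, 0.2315]
ee_rot: [0.123, 0.992, 0.0, 0.0]
contact_force: [0.4, 0.5, 0.0]
opening: 0.085
grasp_force: 0.0
time: 3.3
tcp_pos: [0.4521, 0.1342, 0.1484]
ee_rot: [0.459, 0.889, -0.001, -0.002]
contact_force: [0.8, -0.1, 0.2]
opening: 0.0849
grasp_force: 0.0
time: 3.8
tcp_pos: [0.4534, 0.1348, 0.1514]
ee_rot: [0.709, 0.705, 0.0, 0.0]
contact_force: [0.5, -0.0, -0.3]
opening: 0.0847
grasp_force: 0.0
tcp [0.4534 0.1348 0.1514] yang -0.3 shift cm [0.02 0.05 8.84] turn z rad -0.005 tilt [ 0.  0. -1.] t 3.8 open 0.0847 q6 1.59 F [ 0.5 -0.  -0.3] 0.0
```

View pics/a.png

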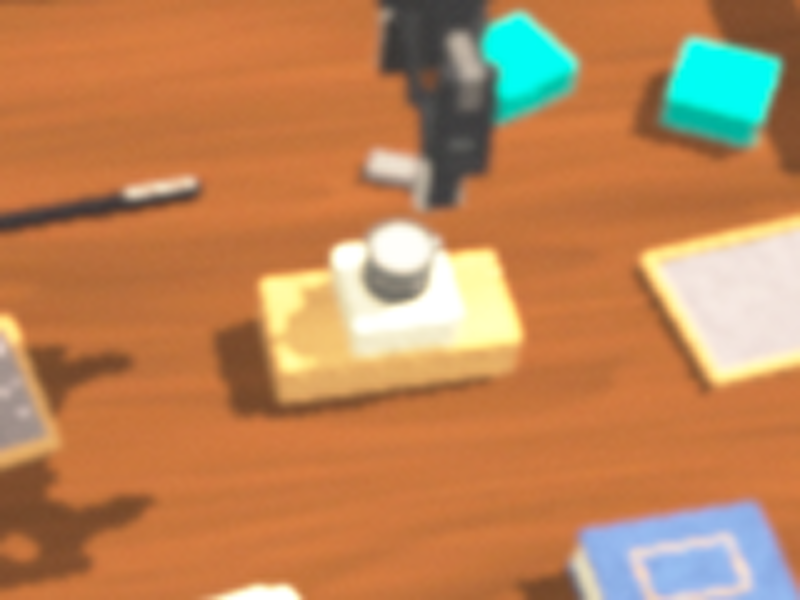

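The crop shows the tin's top centre at scene (360,179). The memo top's corners are near (346.5,179), (369,176.5), (373.5,190) and (350.5,195), and the box top spans (332,185.5) to (384,195). I check the grasp centres from these.

```bash
python3 - <<'E'
from h import *
c=lambda L,z:np.array([ray("scene",(280+u/5-.4,130+v/5-.4),z)[:2] for u,v in L])
print('tin',c([(400,245)],.082))
for nm,L,z in(('memo',[(333,247),(445,235),(467,302),(354,327)],.056),('box',[(260,278),(495,250),(522,325),(278,377)],.032)):
    p=c(L,z);print(nm,p.round(3).tolist(),p.mean(0).round(4),[round(float(np.degrees(np.arctan2(*(p[j]-p[i])[::-1]))),1) for i,j in((0,1),(1,2),(3,2),(0,3))])
im=optics.capture("top")
cv2.imwrite("pics/b.png",cv2.resize(im[185:245,245:325,::-1],(800,600),interpolation=cv2.INTER_CUBIC))
E
```

```text
tin [[0.45406048 0.13508797]]
memo [[0.429, 0.106], [0.428, 0.167], [0.476, 0.169], [0.484, 0.107]] [0.4543 0.1373] [90.4, 1.6, 98.0, 1.0]
box [[0.425, 0.068], [0.423, 0.2], [0.476, 0.202], [0.494, 0.066]] [0.4545 0.1338] [91.2, 2.1, 97.2, -1.0]
```

```bash
python3 -m creep '[[[0,0,0,0,0,3,8.5],[0,0,0,0,0,6,8.5],[0,0,0,0,0,8,8.5],[0,0,0,0,0,8.8,8.5],[0,0,0,0,0,8.8,8.5]]]' 25
python3 -m creep '[[[0,0,0,0,0,0,3.5],[0,0,0,0,0,0,3.5],[0,0,0,0,0,0,3.5],[0,0,0,0,0,0,3.5],[0,0,0,0,0,0,3.5]]]' 25
python3 -m creep '[[[0,0,0,0,0,0,3.5],[0,0,0,0,0,0,3.5],[0,0,0,0,0,0,3.5],[0,0,0,0,0,0,3.5],[0,0,0,0,0,0,3.5]]]' 25
```

```text
time: 4.4
tcp_pos: [0.4527, 0.1348, 0.0626]
ee_rot: [0.707, 0.708, -0.001, -0.001]
contact_force: [0.5, 0.6, 1.2]
opening: 0.0848
grasp_force: 0.0
time: 4.9
tcp_pos: [0.4541, 0.1348, 0.0645]
ee_rot: [0.707, 0.707, 0.001, 0.001]
contact_force: [-1.3, -0.7, 5.4]
opening: 0.0387
grasp_force: 24.8
time: 5.4
tcp_pos: [0.4541, 0.1348, 0.0645]
ee_rot: [0.707, 0.707, 0.001, 0.001]
contact_force: [-1.8, -0.4, 6.1]
opening: 0.0391
grasp_force: 24.8
```

```bash
python3 -m creep '[[[0,0,0,0,0,-0.5,3.5],[0,0,0,0,0,-1.5,3.5],[0,0,0,0,0,-3.5,3.5],[0,0,0,0,0,-6,3.5],[0,0,0,0,0,-8,3.5]]]'
python3 -m creep '[[[0,0,0,-2,0,0,3.5],[0,0,0,-5,0,0,3.5],[0,0,0,-8,0,0,3.5],[0,0,0,-11,0,0,3.5],[0,0,0,-14,0,0,3.5]]]'
python3 -m creep '[[[0,0,0,-3,0,0,3.5],[0,0,0,-6,0,0,3.5],[0,0,0,-9,0,0,3.5],[0,0,0,-12,0,0,3.5],[0,0,0,-15,0,0,3.5]]]'
python3 -m creep '[[[0,0,0,-3,0,0,3.5],[0,0,0,-6,0,0,3.5],[0,0,0,-9,0,0,3.5],[0,0,0,-12,0,0,3.5],[0,0,0,-14,0,0,3.5]]]'
python3 -m creep '[[[0,0,0,-3,0,0,3.5],[0,0,0,-5,0,0,3.5],[0,0,0,-6.5,0,0,3.5],[0,0,0,-6.5,0,0,3.5],[0,0,0,-6.5,0,0,3.5]]]'
python3 - <<'E'
from h import *
go(.454,-.360,.012,None)
cv2.imwrite("pics/c.png",cv2.resize(optics.capture("scene")[110:260,120:320,::-1],(800,600),interpolation=cv2.INTER_CUBIC))
E
```

```text
time: 5.9
tcp_pos: [0.4537, 0.1348, 0.1454]
ee_rot: [0.707, 0.707, 0.0, 0.0]
contact_force: [0.2, 1.0, -0.2]
opening: 0.0386
grasp_force: 25.4
time: 6.4
tcp_pos: [0.4535, -0.0064, 0.1443]
ee_rot: [0.707, 0.707, 0.0, 0.0]
contact_force: [1.0, 0.5, -1.0]
opening: 0.0386
grasp_force: 25.4
time: 6.9
tcp_pos: [0.4534, -0.1566, 0.1442]
ee_rot: [0.707, 0.707, 0.0, 0.0]
contact_force: [-0.4, 0.1, -0.1]
opening: 0.0388
grasp_force: 25.4
time: 7.4
tcp_pos: [0.4533, -0.2973, 0.1441]
ee_rot: [0.707, 0.707, -0.0, 0.0]
contact_force: [0.4, 0.5, -0.3]
opening: 0.0389
grasp_force: 25.4
time: 7.9
tcp_pos: [0.4534, -0.3598, 0.1434]
ee_rot: [0.707, 0.707, 0.0, -0.0]
contact_force: [0.1, 0.3, -0.3]
opening: 0.0388
grasp_force: 25.4
tcp [ 0.4534 -0.3598  0.1434] yang -0.0 shift cm [-0.03  0.06 13.14] turn z rad 0.0 tilt [-0.     0.001 -1.   ] t 7.9 open 0.0388 q6 0.67 F [ 0.1  0.3 -0.3] 25.4
```

View pics/c.png

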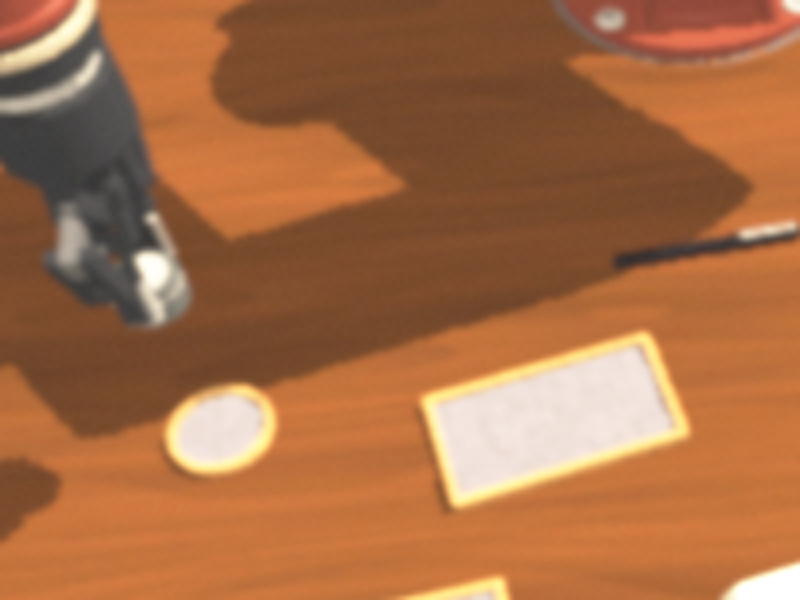

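The tin is held upright, and the round tray's centre shows at scene (175,217). I check its position before lowering.

```bash
python3 - <<'E'
from h import *
print(ray("scene",(120+220/4-.4,110+429/4-.4),.007),ray("top",(438,218),.007))
E
```

```text
[ 0.45774989 -0.35941163  0.007     ] [ 0.45091247 -0.36253263  0.007     ]
```

```bash
python3 -m creep '[[[0,0,0,0,0,3,3.5],[0,0,0,0,0,6.5,3.5],[0,0,0,0,0,9.5,3.5],[0,0,0,0,0,11,3.5],[0,0,0,0,0,12.2,3.5]]]'
python3 -m creep '[[[0,0,0,0,0,0.3,3.5],[0,0,0,0,0,0.6,3.5],[0,0,0,0,0,0.9,3.5],[0,0,0,0,0,0.9,3.5]]]'
```

```text
time: 8.45
tcp_pos: [0.4534, -0.3593, 0.0205]
ee_rot: [0.707, 0.707, 0.0, -0.0]
contact_force: [-0.3, -1.0, -1.6]
opening: 0.0389
grasp_force: 25.4
time: 8.85
tcp_pos: [0.4537, -0.3606, 0.0128]
ee_rot: [0.707, 0.707, 0.0, 0.0]
contact_force: [-0.3, -0.1, -1.4]
opening: 0.0388
grasp_force: 25.4
```

```bash
python3 -m creep '[[[0,0,0,0,0,0.1,3.5],[0,0,0,0,0,0.2,3.5],[0,0,0,0,0,0.2,3.5]]]'
```

```text
time: 9.15
tcp_pos: [0.4537, -0.3607, 0.0115]
ee_rot: [0.707, 0.707, -0.0, 0.001]
contact_force: [-2.1, 1.5, 7.9]
opening: 0.0388
grasp_force: 26.0
```

```bash
python3 -m creep '[[[0,0,0,0,0,0,4.2],[0,0,0,0,0,0,4.8],[0,0,0,0,0,0,5.6],[0,0,0,0,0,0,6],[0,0,0,0,0,0,6]]]'
python3 -m creep '[[[0,0,0,0,0,-1,6],[0,0,0,0,0,-3,6],[0,0,0,0,0,-6,7],[0,0,0,0,0,-10,8.5],[0,0,0,0,0,-13,8.5]]]'
python3 -m creep '[[[0,0,0,4,0,0,8.5],[0,0,0,8.5,0,0,8.5],[0,0,0,13,0,0,8.5],[0,0,0,17.5,0,0,8.5],[0,0,0,22,0,0,8.5]]]'
python3 -m creep '[[[0,0,0,4,0,0,8.5],[0,0,0,8.5,0,0,8.5],[0,0,0,11,0,0,8.5],[0,0,0,11,0,0,8.5]]]'
python3 - <<'E'
from h import *
a=optics.capture("scene");b=optics.capture("top")
k=lambda i,r,c:cv2.resize(i[r:r+75,c:c+100,::-1],(400,300),interpolation=cv2.INTER_CUBIC)
cv2.imwrite("pics/d.png",np.vstack([np.hstack([k(a,160,310),k(a,180,130)]),np.hstack([k(b,180,235),k(b,180,390)])]))
go(.454,.135,.040,0)
E
```

```text
time: 9.65
tcp_pos: [0.4534, -0.3602, 0.0102]
ee_rot: [0.707, 0.707, 0.0, -0.0]
contact_force: [1.2, 0.2, 0.7]
opening: 0.06
grasp_force: 0.0
time: 10.15
tcp_pos: [0.4537, -0.3606, 0.1435]
ee_rot: [0.707, 0.707, -0.0, 0.001]
contact_force: [0.9, -0.2, -0.1]
opening: 0.085
grasp_force: 0.0
time: 10.65
tcp_pos: [0.4532, -0.1387, 0.1411]
ee_rot: [0.707, 0.707, 0.0, 0.001]
contact_force: [0.7, 0.4, 0.1]
opening: 0.0851
grasp_force: 0.0
time: 11.05
tcp_pos: [0.4533, -0.0275, 0.1412]
ee_rot: [0.706, 0.708, 0.001, 0.0]
contact_force: [-0.0, 0.3, 0.6]
opening: 0.0848
grasp_force: 0.0
tcp [ 0.4536 -0.03    0.141 ] yang 0.1 shift cm [16.51  0.05 10.09] turn z rad 0.001 tilt [ 0.001 -0.    -1.   ] t 11.15 open 0.0847 q6 1.21 F [ 0.6 -0.5  0.3] 0.0
```

View pics/d.png

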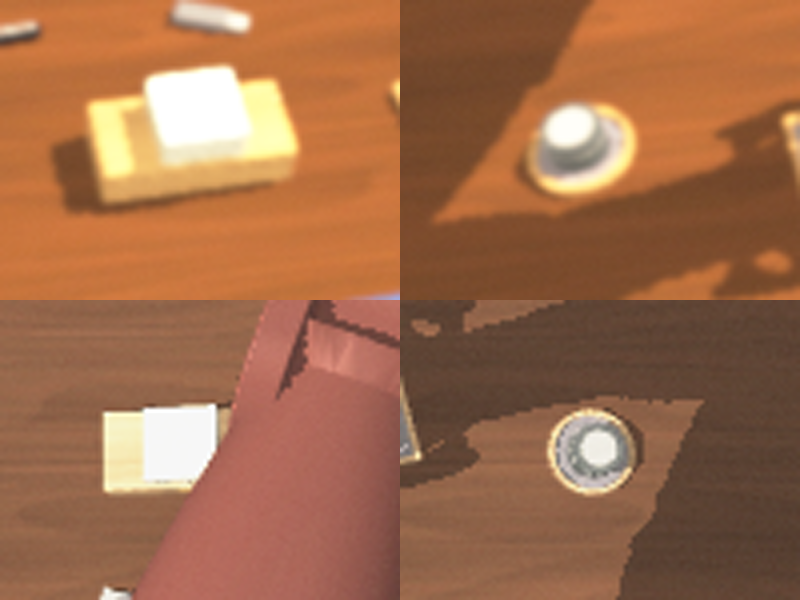

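The tin sits inside the round tray's rim. The memo top shows at top-view (280,216), roughly axis-aligned; I compute its centre.

```bash
python3 - <<'E'
from h import *
print(ray("top",(279.6,215.6),.056), [ray("scene",(310+u/4-.4,160+v/4-.4),.056)[:2].round(4) for u,v in((145,80),(236,67),(250,135),(160,150))])
m=masks('memo_block',dict(top=(280,216),scene=(359,186)));print({k:v.sum() for k,v in m.items()});m.pop('top',0);fit('memo_block',m,.032)
E
```

```text
[0.45167268 0.13349124 0.056     ] [array([0.4308, 0.1047]), array([0.4275, 0.1677]), array([0.4864, 0.1639]), array([0.4909, 0.1036])]
memo_block top [(0.75, [279, 216]), (0.55, [205, 265]), (0.68, [239, 118])]
memo_block scene [(0.82, [358, 189]), (0.6, [380, 143]), (0.72, [422, 149]), (0.82, [454, 299])]
{'top': np.int64(322), 'scene': np.int64(475)}
memo_block: x 0.4559 y 0.1361 yaw 1.3 err 0.06
```

```bash
python3 -m creep '[[[0,0,-0.01,4,0,0,8.5],[0,0,-0.02,8.5,0,0,8.5],[0,0,-0.02,13,0,0,8.5],[0,0,-0.02,16.5,0,0,8.5],[0,0,-0.02,16.5,0.1,0,8.5]]]' 25
python3 -m creep '[[[0,0,0,0,0,3,8.5],[0,0,0,0,0,6,8.5],[0,0,0,0,0,8.5,8.5],[0,0,0,0,0,9.9,8.5],[0,0,0,0,0,9.9,8.5]]]' 25
python3 -m creep '[[[0,0,0,0,0,0,5],[0,0,0,0,0,0,5],[0,0,0,0,0,0,5],[0,0,0,0,0,0,5],[0,0,0,0,0,0,5]]]' 25
python3 -m creep '[[[0,0,0,0,0,-0.5,5],[0,0,0,0,0,-1.5,5],[0,0,0,0,0,-3.5,5],[0,0,0,0,0,-6,5],[0,0,0,0,0,-8,5]]]'
python3 -c "
from h import *
go(.642,-.2116,.014,8.1)"
```

```text
time: 11.75
tcp_pos: [0.4543, 0.1371, 0.1404]
ee_rot: [0.699, 0.715, 0.0, -0.0]
contact_force: [-0.3, 0.2, -0.0]
opening: 0.0848
grasp_force: 0.0
time: 12.25
tcp_pos: [0.4533, 0.1337, 0.0396]
ee_rot: [0.701, 0.714, -0.001, -0.001]
contact_force: [-0.2, 0.2, 0.4]
opening: 0.085
grasp_force: 0.0
time: 12.75
tcp_pos: [0.4557, 0.1346, 0.043]
ee_rot: [0.7, 0.714, 0.001, 0.001]
contact_force: [-0.9, -1.6, 6.8]
opening: 0.0551
grasp_force: 27.0
time: 13.25
tcp_pos: [0.4547, 0.1348, 0.1234]
ee_rot: [0.7, 0.714, 0.0, 0.0]
contact_force: [1.4, 0.1, -0.8]
opening: 0.0554
grasp_force: 26.9
tcp [0.4547 0.1348 0.1234] yang 1.2 shift cm [-35.02  18.02  10.96] turn z rad -0.121 tilt [ 0.001  0.    -1.   ] t 13.25 open 0.0554 q6 1.56 F [ 1.4  0.1 -0.8] 26.9
```

```bash
python3 -m creep '[[[0,0,-0.02,-2,1,0,5],[0,0,-0.05,-5,2.6,0,5],[0,0,-0.08,-8,4.1,0,5],[0,0,-0.1,-11,5.7,0,5],[0,0,-0.12,-14,7.2,0,5]]]'
python3 -m creep '[[[0,0,0,-2.5,1.8,0,5],[0,0,0,-5,3.6,0,5],[0,0,0,-7.5,5.4,0,5],[0,0,0,-10,7.2,0,5],[0,0,0,-12.5,9,0,5]]]'
python3 - <<'E'
from h import *
go(.642,-.2116,.014,8.1)
m=masks('square_tray');print({k:v.sum() for k,v in m.items()});fit('square_tray',m,0)
cv2.imwrite("pics/e.png",cv2.resize(optics.capture("scene")[190:310,170:330,::-1],(800,600),interpolation=cv2.INTER_CUBIC))
E
```

```text
time: 13.75
tcp_pos: [0.53, -0.005, 0.1222]
ee_rot: [0.656, 0.755, 0.0, 0.0]
contact_force: [-0.2, 0.3, -1.1]
opening: 0.0554
grasp_force: 26.8
time: 14.25
tcp_pos: [0.6367, -0.116, 0.122]
ee_rot: [0.656, 0.755, 0.0, 0.0]
contact_force: [0.9, 0.5, -0.0]
opening: 0.0552
grasp_force: 26.8
tcp [ 0.6367 -0.116   0.122 ] yang 8.0 shift cm [-9.54 -0.81 10.8 ] turn z rad -0.001 tilt [ 0.  0. -1.] t 14.25 open 0.0552 q6 1.05 F [ 0.9  0.5 -0. ] 26.8
square_tray top [(0.98, [388, 160])]
square_tray scene [(0.58, [230, 275])]
{'top': np.int64(624), 'scene': np.int64(1193)}
square_tray: x 0.6421 y -0.2107 yaw 7.9 err 0.16
```

View pics/e.png

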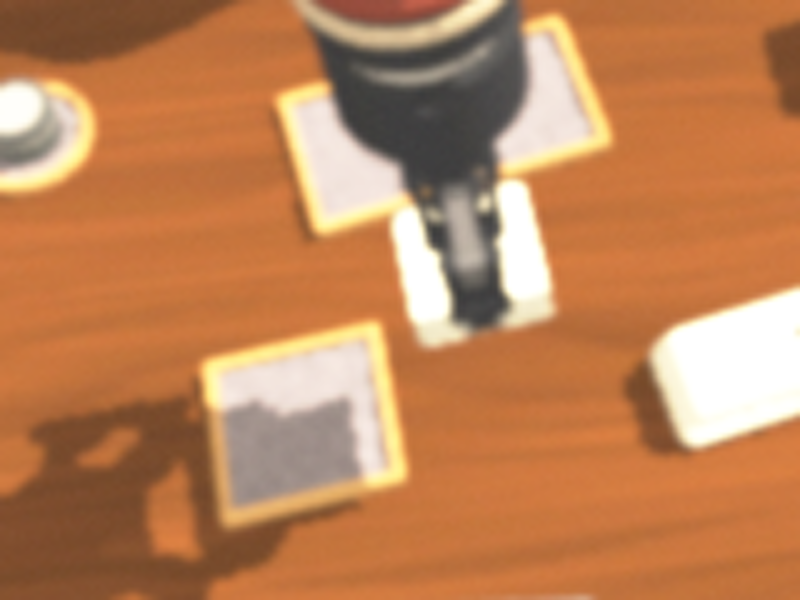

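The memo is gripped centred and parallel to the square tray, whose centre is at scene (231,275).

```bash
python3 -m creep '[[[0,0,0,-2.5,-0.2,0,5],[0,0,0,-5,-0.4,0,5],[0,0,0,-7.5,-0.6,0,5],[0,0,0,-9.5,-0.8,0,5],[0,0,0,-9.5,-0.8,0,5]]]'
python3 -m creep '[[[0,0,0,0,0,3,5],[0,0,0,0,0,6,5],[0,0,0,0,0,8,5],[0,0,0,0,0,9.3,5],[0,0,0,0,0,9.8,5]]]'
python3 -m creep '[[[0,0,0,0,0,0.2,5],[0,0,0,0,0,0.4,5],[0,0,0,0,0,0.6,5],[0,0,0,0,0,0.8,5],[0,0,0,0,0,0.8,5]]]'
```

```text
time: 14.9
tcp_pos: [0.6408, -0.2121, 0.1217]
ee_rot: [0.657, 0.754, -0.0, 0.0]
contact_force: [0.2, 0.5, -0.1]
opening: 0.055
grasp_force: 26.9
time: 15.4
tcp_pos: [0.6404, -0.2091, 0.0221]
ee_rot: [0.656, 0.755, -0.0, -0.001]
contact_force: [0.2, 1.0, -0.2]
opening: 0.0556
grasp_force: 26.9
time: 15.9
tcp_pos: [0.6412, -0.2102, 0.0153]
ee_rot: [0.656, 0.755, 0.0, 0.0]
contact_force: [1.2, -0.5, -0.3]
opening: 0.0554
grasp_force: 26.9
```

```bash
python3 -m creep '[[[0,0,0,0,0,0.1,5],[0,0,0,0,0,0.2,5],[0,0,0,0,0,0.25,5],[0,0,0,0,0,0.25,5]]]'
```

```text
time: 16.3
tcp_pos: [0.6413, -0.2103, 0.014]
ee_rot: [0.656, 0.755, 0.0, 0.0]
contact_force: [-5.4, 2.1, 9.1]
opening: 0.0552
grasp_force: 27.9
```

```bash
python3 -m creep '[[[0,0,0,0,0,0,5.8],[0,0,0,0,0,0,6.4],[0,0,0,0,0,0,7],[0,0,0,0,0,0,7],[0,0,0,0,0,0,7]]]'
python3 -m creep '[[[0,0,0,0,0,-1,7],[0,0,0,0,0,-3,7],[0,0,0,0,0,-6,8.5],[0,0,0,0,0,-10,8.5],[0,0,0,0,0,-13,8.5]]]'
python3 -c "
from h import *
go(.635,.246,.0085,4.1)"
```

```text
time: 16.8
tcp_pos: [0.6411, -0.2101, 0.0126]
ee_rot: [0.656, 0.755, 0.0, -0.0]
contact_force: [-0.3, 0.8, -0.1]
opening: 0.07
grasp_force: 0.0
time: 17.3
tcp_pos: [0.6415, -0.2104, 0.1462]
ee_rot: [0.656, 0.755, 0.0, 0.001]
contact_force: [1.0, -0.4, 0.8]
opening: 0.0847
grasp_force: 0.0
tcp [ 0.6415 -0.2104  0.1462] yang 8.0 shift cm [45.3   5.7  13.72] turn z rad 0.068 tilt [ 0.002 -0.001 -1.   ] t 17.3 open 0.0847 q6 0.92 F [ 1.  -0.4  0.8] 0.0
```

Now to the dictionary, with a new fit on the way.

```bash
python3 -m creep '[[[0,0,0,3,0.4,0,8.5],[0,0,0,7.5,0.9,0,8.5],[0,0,0,12,1.5,0,8.5],[0,0,0,16.5,2.1,0,8.5],[0,0,0,20,2.5,0,8.5]]]'
python3 -m creep '[[[0,0,0.03,4,0.5,0,8.5],[0,0,0.07,8,1,0,8.5],[0,0,0.07,12,1.5,0,8.5],[0,0,0.07,13,1.6,0,8.5],[0,0,0.07,13,1.6,0,8.5]]]'
python3 - <<'E'
from h import *
go(.635,.246,.0085,4.1)
m=masks('dictionary',dict(top=(248,161),scene=(418,247)));print({k:v.sum() for k,v in m.items()});fit('dictionary',m,0)
a=optics.capture("scene");b=optics.capture("top")
cv2.imwrite("pics/f.png",np.vstack([cv2.resize(a[200:300,350:530,::-1],(540,300),interpolation=cv2.INTER_CUBIC),cv2.resize(b[120:220,180:360,::-1],(540,300),interpolation=cv2.INTER_CUBIC)]))
E
```

```text
time: 17.8
tcp_pos: [0.6378, -0.0062, 0.1439]
ee_rot: [0.656, 0.755, 0.0, 0.0]
contact_force: [0.3, -1.0, 0.7]
opening: 0.0847
grasp_force: 0.0
time: 18.3
tcp_pos: [0.6356, 0.1238, 0.1435]
ee_rot: [0.681, 0.732, 0.0, 0.0]
contact_force: [-0.6, 0.3, -0.1]
opening: 0.0847
grasp_force: 0.0
tcp [0.6356 0.1238 0.1435] yang 4.2 shift cm [12.19  0.82 13.5 ] turn z rad 0.001 tilt [ 0.001  0.    -1.   ] t 18.3 open 0.0847 q6 1.49 F [-0.6  0.3 -0.1] 0.0
dictionary top [(0.77, [247, 164])]
dictionary scene [(0.67, [416, 248])]
{'top': np.int64(632), 'scene': np.int64(1217)}
dictionary: x 0.6345 y 0.2456 yaw 3.8 err 0.13
```

View pics/f.png

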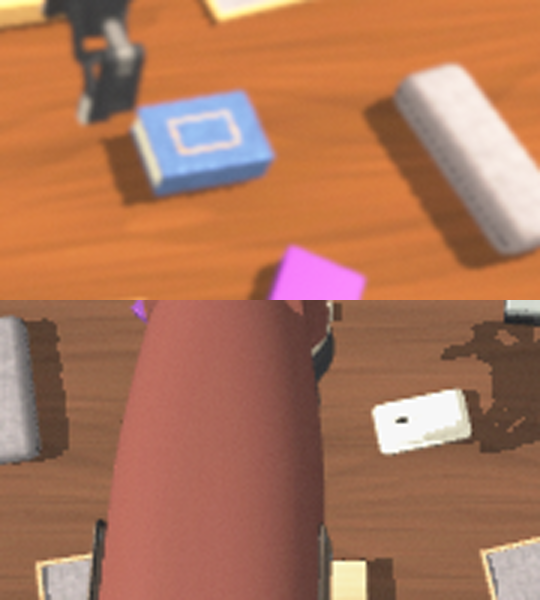

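The dictionary is clear of other things at scene (416,248), matching the fit.

```bash
python3 -m creep '[[[0,0,0,3.5,0.2,0,8.5],[0,0,0,7,0.5,0,8.5],[0,0,0,10,0.7,0,8.5],[0,0,0,12.2,0.8,0,8.5],[0,0,0,12.2,0.8,0,8.5]]]' 40
python3 -m creep '[[[0,0,0,0,0,4,8.5],[0,0,0,0,0,8,8.5],[0,0,0,0,0,11,8.5],[0,0,0,0,0,12.5,8.5],[0,0,0,0,0,13.3,8.5]]]'
python3 -m creep '[[[0,0,0,0,0,0,5.5],[0,0,0,0,0,0,5.5],[0,0,0,0,0,0,5.5],[0,0,0,0,0,0,5.5],[0,0,0,0,0,0,5.5]]]' 40
python3 -m creep '[[[0,0,0,0,0,-0.5,5.5],[0,0,0,0,0,-1.5,5.5],[0,0,0,0,0,-4,5.5],[0,0,0,0,0,-7,5.5],[0,0,0,0,0,-9,5.5]]]'
python3 - <<'E'
from h import *
m=masks('short_tray',dict(top=(212,218),scene=(437,191)));print({k:v.sum() for k,v in m.items()});p=fit('short_tray',m,0)
go(.4526,.3564,.0125,8.6)
E
```

```text
time: 19.0
tcp_pos: [0.635, 0.2458, 0.1427]
ee_rot: [0.681, 0.732, 0.0, -0.0]
contact_force: [0.5, -0.3, 0.4]
opening: 0.0851
grasp_force: 0.0
time: 19.5
tcp_pos: [0.6347, 0.2431, 0.0085]
ee_rot: [0.682, 0.731, -0.001, -0.0]
contact_force: [0.3, -0.2, 0.6]
opening: 0.085
grasp_force: 0.0
time: 20.0
tcp_pos: [0.6363, 0.2447, 0.0116]
ee_rot: [0.682, 0.731, 0.001, 0.001]
contact_force: [0.2, -1.5, 6.6]
opening: 0.0633
grasp_force: 47.3
time: 20.5
tcp_pos: [0.6356, 0.2448, 0.1027]
ee_rot: [0.682, 0.731, 0.001, 0.001]
contact_force: [0.2, 0.3, -1.4]
opening: 0.0629
grasp_force: 46.4
short_tray top [(0.93, [203, 218])]
short_tray scene [(0.73, [435, 190])]
{'top': np.int64(489), 'scene': np.int64(1127)}
short_tray: x 0.4529 y 0.3580 yaw 11.0 err 1.42
tcp [0.6372 0.2451 0.1043] yang 4.0 shift cm [ 12.39 -17.69   9.08] turn z rad -0.08 tilt [ 0.006  0.001 -1.   ] t 20.6 open 0.063 q6 1.68 F [ 0.6  1.  -1.4] 46.4
```

```bash
python3 -m creep '[[[0,0,0,1.5,-2.1,0,5.5],[0,0,0,3.2,-4.6,0,5.5],[0,0,0,5,-7.1,0,5.5],[0,0,0,6.8,-9.7,0,5.5],[0,0,0,8.4,-12,0,5.5]]]'
python3 -m creep '[[[0,0,-0.02,1.5,-2.1,0,5.5],[0,0,-0.05,3,-4.3,0,5.5],[0,0,-0.08,3.9,-5.6,0,5.5],[0,0,-0.08,3.9,-5.6,0,5.5],[0,0,-0.08,3.9,-5.6,0,5.5]]]'
python3 - <<'E'
from h import *
go(.4526,.3564,.0145,8.6)
a=optics.capture("scene");b=optics.capture("top")
cv2.imwrite("pics/g.png",np.vstack([cv2.resize(a[140:240,370:550,::-1],(540,300),interpolation=cv2.INTER_CUBIC),cv2.resize(b[170:270,130:310,::-1],(540,300),interpolation=cv2.INTER_CUBIC)]))
E
```

```text
time: 21.1
tcp_pos: [0.5074, 0.3204, 0.0984]
ee_rot: [0.682, 0.731, -0.001, -0.001]
contact_force: [0.2, 0.7, -1.3]
opening: 0.0626
grasp_force: 46.4
time: 21.6
tcp_pos: [0.4512, 0.3548, 0.0994]
ee_rot: [0.652, 0.758, -0.0, 0.0]
contact_force: [0.9, -0.3, -2.0]
opening: 0.0631
grasp_force: 46.3
tcp [0.4512 0.3548 0.0994] yang 8.6 shift cm [0.14 0.17 8.49] turn z rad -0.0 tilt [ 0. -0. -1.] t 21.6 open 0.0631 q6 1.86 F [ 0.9 -0.3 -2. ] 46.3
```

View pics/g.png

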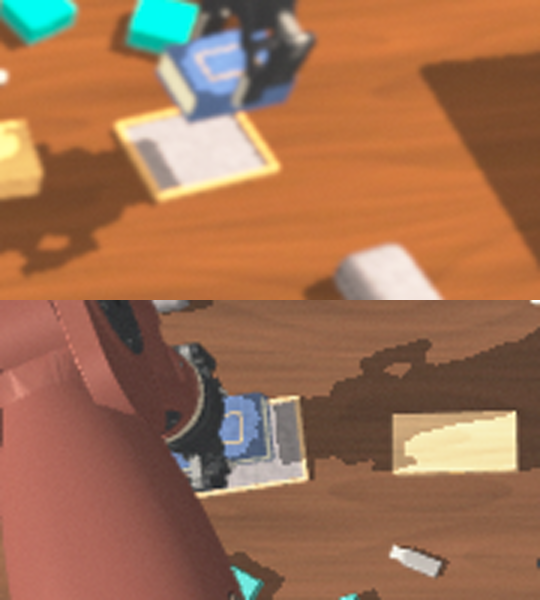

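The dictionary is held level over the short tray. Its right edge is at top (220,213), and I check whether it sits off-centre in the grip.

```bash
python3 - <<'E'
from h import *
f=lambda u,v:(130+u/3-.3,170+(v-300)/3-.3)
print('edge corners',[ray("top",f(*q),.120)[:2].round(4) for q in((264,394),(270,456))],'emblem',ray("top",f(232,429),.120)[:2].round(4))
g=lambda u,v:(370+u/3-.3,140+v/3-.3)
print('scene cover L corners',[ray("scene",g(*q),.12)[:2].round(4) for q in((160,66),(192,117))],'emblem',ray("scene",g(224,62),.12)[:2].round(4))
for i,j in((306,398),(308,478)):print('tray R',ray("top",f(i,j),.008)[:2].round(4))
E
```

```text
edge corners [array([0.4858, 0.3096]), array([0.4245, 0.301 ])] emblem [0.4511 0.3394]
scene cover L corners [array([0.4515, 0.2966]), array([0.5105, 0.3049])] emblem [0.4543 0.3518]
tray R [0.5014 0.2932]
tray R [0.4158 0.2877]
```

```bash
python3 -m creep '[[[0,0,0,0.1,0.1,2,5.5],[0,0,0,0.1,0.1,4,5.5],[0,0,0,0.1,0.1,6,5.5],[0,0,0,0.1,0.1,7.3,5.5],[0,0,0,0.1,0.1,7.3,5.5]]]'
python3 -m creep '[[[0,0,0,0,0,0.2,5.5],[0,0,0,0,0,0.4,5.5],[0,0,0,0,0,0.6,5.5],[0,0,0,0,0,0.8,5.5],[0,0,0,0,0,0.8,5.5]]]'
```

```text
time: 22.2
tcp_pos: [0.4509, 0.355, 0.0247]
ee_rot: [0.653, 0.758, -0.002, -0.001]
contact_force: [-0.1, -0.3, -2.2]
opening: 0.0628
grasp_force: 46.3
time: 22.7
tcp_pos: [0.4517, 0.3561, 0.0188]
ee_rot: [0.652, 0.758, 0.0, -0.0]
contact_force: [0.2, -0.6, -2.5]
opening: 0.0629
grasp_force: 46.3
```

```bash
python3 -m creep '[[[0,0,0,0,0,0.1,5.5],[0,0,0,0,0,0.2,5.5],[0,0,0,0,0,0.3,5.5],[0,0,0,0,0,0.3,5.5]]]'
python3 -m creep '[[[0,0,0,0,0,0.1,5.5],[0,0,0,0,0,0.15,5.5],[0,0,0,0,0,0.15,5.5]]]'
```

```text
time: 23.1
tcp_pos: [0.4516, 0.3561, 0.0156]
ee_rot: [0.652, 0.758, -0.0, -0.0]
contact_force: [0.3, -0.5, -1.3]
opening: 0.063
grasp_force: 46.3
time: 23.4
tcp_pos: [0.4518, 0.3561, 0.0146]
ee_rot: [0.652, 0.758, 0.0, 0.0]
contact_force: [-2.3, -0.4, 2.2]
opening: 0.0629
grasp_force: 46.8
```

```bash
python3 -m creep '[[[0,0,0,0,0,0.05,6.6],[0,0,0,0,0,0.05,7.2],[0,0,0,0,0,0.05,7.8],[0,0,0,0,0,0.05,7.8],[0,0,0,0,0,0.05,7.8]]]'
python3 -m creep '[[[0,0,0,0,0,-1,7.8],[0,0,0,0,0,-3,7.8],[0,0,0,0,0,-6,8.5],[0,0,0,0,0,-10,8.5],[0,0,0,0,0,-13,8.5]]]'
python3 - <<'E'
from h import *
m=masks('pencil_box',dict(top=(282,216),scene=(358,192)));print({k:v.sum() for k,v in m.items()});p=fit('pencil_box',m,0)
go(p[0],p[1],.0095,np.degrees(p[2]))
a=optics.capture("scene");b=optics.capture("top")
cv2.imwrite("pics/i.png",np.vstack([cv2.resize(a[140:240,320:500,::-1],(540,300),interpolation=cv2.INTER_CUBIC),cv2.resize(b[170:270,170:350,::-1],(540,300),interpolation=cv2.INTER_CUBIC)]))
E
```

```text
time: 23.9
tcp_pos: [0.4518, 0.3561, 0.0138]
ee_rot: [0.652, 0.758, 0.0, 0.0]
contact_force: [-0.2, -0.0, 0.1]
opening: 0.0781
grasp_force: 0.0
time: 24.4
tcp_pos: [0.4522, 0.3563, 0.1471]
ee_rot: [0.652, 0.758, 0.001, 0.0]
contact_force: [0.5, -0.4, 0.6]
opening: 0.0851
grasp_force: 0.0
pencil_box top [(0.6, [285, 216])]
pencil_box scene [(0.77, [355, 193])]
{'top': np.int64(830), 'scene': np.int64(1173)}
pencil_box: x 0.4531 y 0.1323 yaw 0.6 err 0.18
tcp [0.4542 0.3573 0.1499] yang 8.6 shift cm [-22.27  -3.59  13.96] turn z rad 0.14 tilt [ 0.007  0.004 -1.   ] t 24.5 open 0.085 q6 1.86 F [0.3 0.4 1.1] 0.0
```

View pics/i.png

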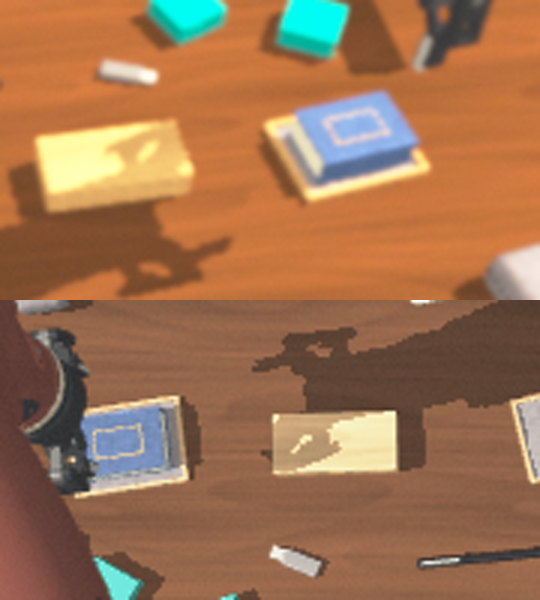

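The dictionary lies flat inside the short tray at scene (438,184). The pencil box is free at scene (355,193), so I go there.

```bash
python3 -m creep '[[[0,0,0.04,-3,-0.5,0,8.5],[0,0,0.08,-7.5,-1.2,0,8.5],[0,0,0.14,-12,-1.9,0,8.5],[0,0,0.14,-16.5,-2.6,0,8.5],[0,0,0.14,-20,-3.2,0,8.5]]]' 40
python3 -c "
from h import *
go(.454,.133,.0115,.6)"
```

```text
time: 25.1
tcp_pos: [0.4489, 0.1515, 0.1424]
ee_rot: [0.704, 0.71, -0.001, -0.001]
contact_force: [0.5, 0.1, -0.4]
opening: 0.0852
grasp_force: 0.0
tcp [0.4489 0.1515 0.1424] yang 0.5 shift cm [-1.85  0.52 13.09] turn z rad -0.001 tilt [-0.002 -0.    -1.   ] t 25.1 open 0.0852 q6 1.61 F [ 0.5  0.1 -0.4] 0.0
```

```bash
python3 -m creep '[[[0,0,0,-1,0.2,1,8.5],[0,0,0,-1.9,0.4,2,8.5],[0,0,0,-1.9,0.4,3,8.5],[0,0,0,-1.9,0.4,4,8.5],[0,0,0,-1.9,0.4,4,8.5]]]'
python3 -c "
from h import *
go(.454,.133,.0115,.6)"
```

```text
time: 25.6
tcp_pos: [0.4529, 0.1355, 0.1016]
ee_rot: [0.703, 0.711, -0.001, -0.001]
contact_force: [-0.2, 0.0, 0.6]
opening: 0.0854
grasp_force: 0.0
tcp [0.4529 0.1355 0.1016] yang 0.7 shift cm [-0.26  0.14  9.01] turn z rad 0.001 tilt [-0.003  0.    -1.   ] t 25.6 open 0.0854 q6 1.57 F [-0.2  0.   0.6] 0.0
```

```bash
python3 -m creep '[[[0,0,0,-0.2,0.1,3,8.5],[0,0,0,-0.2,0.1,6,8.5],[0,0,0,-0.2,0.1,8,8.5],[0,0,0,-0.2,0.1,9,8.5],[0,0,0,-0.2,0.1,9,8.5]]]' 40
python3 -m creep '[[[0,0,0,0,0,0,5.5],[0,0,0,0,0,0,5.5],[0,0,0,0,0,0,5.5],[0,0,0,0,0,0,5.5],[0,0,0,0,0,0,5.5]]]' 40
python3 -m creep '[[[0,0,0,0,0,-0.5,5.5],[0,0,0,0,0,-1.5,5.5],[0,0,0,0,0,-4,5.5],[0,0,0,0,0,-7,5.5],[0,0,0,0,0,-9,5.5]]]'
python3 -c "
from h import *
go(.4746,-.1374,.0145,13.9)"
```

```text
time: 26.1
tcp_pos: [0.4542, 0.1332, 0.0128]
ee_rot: [0.703, 0.711, -0.001, -0.001]
contact_force: [-0.5, 0.2, -0.0]
opening: 0.0849
grasp_force: 0.0
time: 26.6
tcp_pos: [0.4563, 0.1328, 0.0154]
ee_rot: [0.704, 0.711, 0.001, 0.001]
contact_force: [-1.9, 0.8, 5.9]
opening: 0.0611
grasp_force: 44.5
time: 27.1
tcp_pos: [0.4559, 0.1326, 0.1067]
ee_rot: [0.704, 0.711, 0.001, 0.001]
contact_force: [0.3, 0.8, -1.3]
opening: 0.0609
grasp_force: 44.3
tcp [0.4559 0.1326 0.1067] yang 0.6 shift cm [-27.02   1.58   9.22] turn z rad -0.233 tilt [ 0.002  0.    -1.   ] t 27.1 open 0.0609 q6 1.57 F [ 0.3  0.8 -1.3] 44.3
```

```bash
python3 -m creep '[[[0,0,0,-2,0.1,0,5.5],[0,0,0,-5,0.3,0,5.5],[0,0,0,-8,0.5,0,5.5],[0,0,0,-11,0.7,0,5.5],[0,0,0,-14,0.8,0,5.5]]]'
python3 -m creep '[[[0,0,-0.06,-3,0.2,0,5.5],[0,0,-0.12,-6,0.4,0,5.5],[0,0,-0.18,-9,0.6,0,5.5],[0,0,-0.23,-11.5,0.7,0,5.5],[0,0,-0.23,-13,0.8,0,5.5]]]'
python3 -m creep '[[[0,0,0,0,0,0,5.5],[0,0,0,0,0,0,5.5]]]'
python3 - <<'E'
from h import *
go(.4746,-.1374,.0184,13.9)
a=optics.capture("scene");b=optics.capture("top")
cv2.imwrite("pics/j.png",np.vstack([cv2.resize(a[140:240,200:380,::-1],(540,300),interpolation=cv2.INTER_CUBIC),cv2.resize(b[160:260,270:450,::-1],(540,300),interpolation=cv2.INTER_CUBIC)]))
E
```

```text
time: 27.6
tcp_pos: [0.4648, -0.0086, 0.1048]
ee_rot: [0.704, 0.711, 0.0, 0.0]
contact_force: [0.7, -0.6, -1.3]
opening: 0.061
grasp_force: 44.3
time: 28.1
tcp_pos: [0.474, -0.1391, 0.1046]
ee_rot: [0.618, 0.786, -0.0, 0.0]
contact_force: [-1.4, 0.0, -1.5]
opening: 0.0614
grasp_force: 44.3
time: 28.3
tcp_pos: [0.4738, -0.1368, 0.104]
ee_rot: [0.618, 0.786, 0.0, -0.0]
contact_force: [-0.7, 0.4, -1.2]
opening: 0.0606
grasp_force: 44.3
tcp [ 0.4738 -0.1368  0.104 ] yang 13.7 shift cm [-0.09  0.06  8.56] turn z rad -0.004 tilt [-0.     0.001 -1.   ] t 28.3 open 0.0606 q6 0.79 F [-0.7  0.4 -1.2] 44.3
```

View pics/j.png

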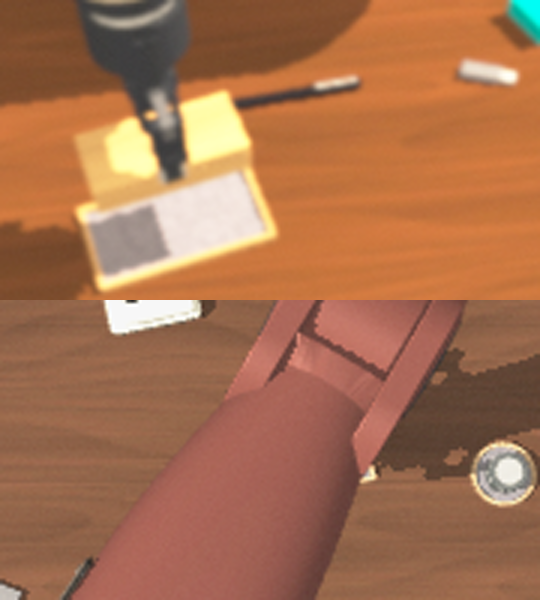

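The box hangs level over the long tray. I check its yaw and centre against the tray from the scene corners (box bottom-front edge (92,205) to (252,163), tray front edge (100,290) to (276,236)).

```bash
python3 - <<'E'
from h import *
m=masks('pencil_box',dict(scene=(255,188)));m.pop('top',0);s=readout.get_state()['tcp_pos'];fit('pencil_box',m,s[2]-.0154)
g=lambda u,v:(200+u/3-.3,140+v/3-.3)
def e(L,z):
    p=np.array([ray("scene",g(*q),z)[:2] for q in L]);d=p[1]-p[0];return p.round(4).tolist(),np.degrees(np.arctan2(d[1],d[0])).round(1)-90
print('box front',e([(92,205),(252,163)],s[2]-.0154),'top rear',e([(75,137),(236,93)],s[2]+.0166),'tray',e([(100,290),(276,236)],.005))
m=masks('long_tray');m.pop('top',0);fit('long_tray',m,0)
E
```

```text
pencil_box scene [(0.86, [249, 192]), (0.23, [231, 283])]
pencil_box: x 0.4750 y -0.1352 yaw 13.5 err 0.37
box front ([[0.5106, -0.1964], [0.4843, -0.0645]], np.float64(11.299999999999997)) top rear ([[0.4641, -0.2048], [0.4335, -0.0717]], np.float64(12.900000000000006)) tray ([[0.5383, -0.2047], [0.5022, -0.0506]], np.float64(13.200000000000003))
long_tray scene [(0.87, [260, 216])]
long_tray: x 0.4769 y -0.1368 yaw 13.6 err 0.16
```

```bash
python3 -m creep '[[[0,0,0,-0.1,0.1,2,5.5],[0,0,0,-0.1,0.1,4,5.5],[0,0,0,-0.1,0.1,6,5.5],[0,0,0,-0.1,0.1,7.3,5.5],[0,0,0,-0.1,0.1,7.3,5.5]]]'
python3 -m creep '[[[0,0,0,0,0,0.2,5.5],[0,0,0,0,0,0.4,5.5],[0,0,0,0,0,0.6,5.5],[0,0,0,0,0,0.8,5.5],[0,0,0,0,0,0.8,5.5]]]'
python3 -m creep '[[[0,0,0,0,0,0.1,5.5],[0,0,0,0,0,0.2,5.5],[0,0,0,0,0,0.3,5.5],[0,0,0,0,0,0.3,5.5]]]'
```

```text
time: 29.1
tcp_pos: [0.4739, -0.1369, 0.029]
ee_rot: [0.617, 0.787, -0.0, -0.002]
contact_force: [-1.0, 0.2, -1.3]
opening: 0.0609
grasp_force: 44.2
time: 29.6
tcp_pos: [0.4751, -0.1379, 0.0227]
ee_rot: [0.617, 0.787, 0.0, -0.0]
contact_force: [-0.5, 0.4, -1.9]
opening: 0.0608
grasp_force: 44.3
time: 30.0
tcp_pos: [0.475, -0.1379, 0.0196]
ee_rot: [0.617, 0.787, 0.0, -0.0]
contact_force: [0.1, -0.1, -1.9]
opening: 0.0605
grasp_force: 44.3
```

```bash
python3 -m creep '[[[0,0,0,0,0,0.1,5.5],[0,0,0,0,0,0.17,5.5],[0,0,0,0,0,0.17,5.5]]]'
```

```text
time: 30.3
tcp_pos: [0.4752, -0.138, 0.0185]
ee_rot: [0.617, 0.787, 0.0, 0.0]
contact_force: [-3.4, 1.7, 4.5]
opening: 0.061
grasp_force: 44.9
```

```bash
python3 -m creep '[[[0,0,0,0,0,0,6.5],[0,0,0,0,0,0,7.2],[0,0,0,0,0,0,7.8],[0,0,0,0,0,0,7.8],[0,0,0,0,0,0,7.8]]]'
python3 -m creep '[[[0,0,0,0,0,-1,7.8],[0,0,0,0,0,-3,7.8],[0,0,0,0,0,-7,8.5],[0,0,0,0,0,-11,8.5],[0,0,0,0,0,-15,8.5]]]'
python3 -m creep '[[[0,0,0,4,0,0,8.5],[0,0,0,8,0,0,8.5],[0,0,0,12,0,0,8.5],[0,0,0,16,0,0,8.5],[0,0,0,20,0,0,8.5]]]'
python3 -m creep '[[[0,0,0,0,0,0,8.5],[0,0,0,0,0,0,8.5]]]'
python3 - <<'E'
from h import *
a=optics.capture("scene");b=optics.capture("top")
cv2.imwrite("pics/k.png",np.vstack([cv2.resize(a[150:300,150:480,::-1],(660,300),interpolation=cv2.INTER_CUBIC),cv2.resize(b[130:265,170:467,::-1],(660,300),interpolation=cv2.INTER_CUBIC)]))
E
```

```text
time: 30.8
tcp_pos: [0.4751, -0.138, 0.018]
ee_rot: [0.617, 0.787, 0.0, -0.0]
contact_force: [0.4, 0.5, -0.4]
opening: 0.0777
grasp_force: 0.0
time: 31.3
tcp_pos: [0.4749, -0.1378, 0.1705]
ee_rot: [0.617, 0.787, 0.0, 0.0]
contact_force: [0.1, -1.2, -0.4]
opening: 0.0853
grasp_force: 0.0
time: 31.8
tcp_pos: [0.4271, 0.0577, 0.169]
ee_rot: [0.618, 0.787, 0.0, 0.001]
contact_force: [0.6, 1.0, 0.4]
opening: 0.0849
grasp_force: 0.0
time: 32.0
tcp_pos: [0.4276, 0.0569, 0.1689]
ee_rot: [0.617, 0.787, 0.0, 0.001]
contact_force: [-0.4, -0.3, 0.2]
opening: 0.085
grasp_force: 0.0
```

View pics/k.png

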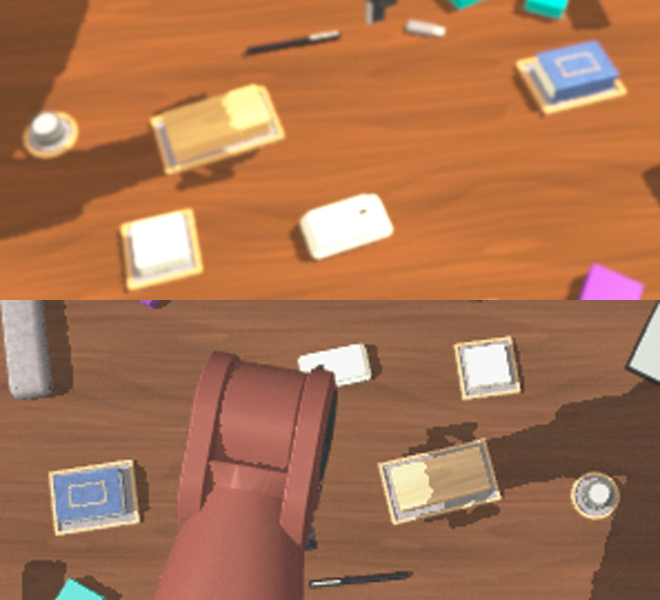

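All four lie flat in their trays: tin at top (597,495), memo (487,368), dictionary (93,497) and pencil box (440,481). The mouse (337,365) has not moved, so I hand the job in.

```bash
python3 -c "
from plant import job
print(job.sign_off())"
```

```text
the job is handed in; nothing more can be done
None
```

The clip tin, memo block, dictionary and pencil box each lie flat in their own tray, the mouse was left where it was, and I handed the job in after about 32 s of robot time; no verdict came back.

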